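# Fit the missing bone tile into the panel

### The job

Take the turquoise bone-shaped tile out of the rack and prop it, glazed side out, on the sloping painting rest and let go, so that you can take it again by its waist. Then fit it, glazed side up, into the gap in the tile panel, turned so that it interlocks with its neighbours and sits fully down, flush with them. Do not drop the tile, and leave the other tiles and the paint dish as they are.

Things in the scene. Friction and masses are not known exactly. Their poses are not given: they have to be found in the camera images.
- tile: Turquoise bone-shaped tile, 16 mm thick, 87.5 long, 62.5 across its shoulders (33 mm either side of the centre), waist 39.5 across with parallel sides 43 long, flat ends 41 wide, flares at 45 degrees; 0.1-0.2 kg. Same after a half turn. Origin at its centre; z along its length (up at the start), y across, x out of the glazed face, which starts towards the rack's -x; back bare terracotta.
- white_tile: A spare tile of the same shape and frame, white, standing in another slot of the rack. Leave it.
- amber_tile: A spare tile of the same shape and frame, amber, standing in another slot of the rack. Leave it.
- rack: Fixed wooden rack, on either side of the bench; base 200 (x) x 92 (y) x 12 mm, origin centre of underside. Three slots 60 mm apart along x, in any of which each tile may be, 19 mm wide between battens 12 thick, 80 long (y), tops 42 mm above the bench. Tiles stand on end on the base, 12 mm up, tops 99.5 mm above the bench.
- easel: Fixed wooden painting rest facing about to the robot; origin centre of underside, base x -60..+50, y -56..+56 mm. A plane 100 mm wide (y) rises at 45 degrees from point fold towards its +x, 62 mm up the slope, so a tile on end juts 25 mm past its top edge, free behind. At its foot a ledge stands 12 mm square out of the plane. Below the plane only a 12 mm upright.
- fold (a point): On the painting rest: middle of the inner corner between sloping plane and ledge, 22 mm above the bench.
- prop (a point): On the painting rest: where the centre of a tile lies that stands on its end on the ledge and lies back on the plane, in the middle of its width.
- panel: Fixed panel lying flat: 228 mm square board 12 mm thick, eight bedded bone tiles interlocking 3 x 3 (corners turquoise, sides white), the middle one missing. Origin centre of underside, z up. Tile tops 28 mm above the bench. The gap takes a tile only with its length along the panel's y (either way round); centred, the joint is 2.5 mm all round.
- gap (a point): Where the tile's centre must come to be: middle of the gap, 20 mm above the bench (the gap's floor is at 12 mm, its neighbours' tops at 28 mm).
- dish: Small white paint dish, 72 mm across and 30 mm high, loose on the bench between robot and painting rest; origin under its centre. Leave it.
Things that resemble listed ones, but are neither listed nor needed, are in the scene too. Leave any pink or yellow look-alike of the easel alone.

How it is judged (in metres and radians):
On the way:
1. the turquoise tile rests on the painting rest, glazed side out, let go (distance between tile and prop below 0.025 m and contact force between tile and easel above 0.2 N and contact force between the fingers and tile below 0.05 N and angle between tile's own x axis and vertical below 1 rad and linear speed of tile below 0.03 m/s), for 0.2 s.
At the end, for the whole second after the job is handed in: the turquoise tile lies in the panel's gap, released and at rest, glazed side up: centre within 5 mm of the gap's middle, flush within 2 mm, level within 0.05 rad, its length along the gap's within 0.15 rad (horizontal distance between tile and gap below 0.005 m and z of tile in the frame of gap between -0.002 and 0.002 m and angle between tile's own x axis and vertical below 0.05 rad and angle between the z axis of tile and the y axis of panel, either way round below 0.15 rad and linear speed of tile below 0.02 m/s and contact force between the fingers and tile below 0.05 N); the robot touches nothing.
It fails at once if the turquoise tile is dropped (falls free faster than 0.6 m/s) (contact force between the fingers and tile below 0.01 N and linear speed of tile above 0.6 m/s).
It fails at once if a spare tile is disturbed (moved 15 mm or leaning 0.3 rad) (distance of any of white_tile, amber_tile from where it was at the start of the episode above 0.015 m or angle between any of white_tile, amber_tile's own z axis and vertical above 0.3 rad).
It fails at once if the paint dish is moved 20 mm or tipped 0.3 rad (distance of dish from where it was at the start of the episode above 0.02 m or angle between dish's own z axis and vertical above 0.3 rad).
It also fails if it takes over 64 s, if anything falls off the work surface, if the arm or the gripper's body presses on something with over 40 N, if the wrist force passes 120 N, or if a joint passes its speed limit or range.

### The arm

A 6-joint arm with a two-finger parallel gripper is mounted at the origin on the work surface. World frame = base frame: x ahead of the robot, y to its left, z up, the work surface at z = 0. Lengths are in mm, angles in rad, forces in N, time in s.
With the tool pointing down it reaches from about 375 to 825 mm from the base axis. Payload 5.5 kg.
Tool frame: the origin (TCP) lies at the very end of the fingers, on their centre line; the grasp point (between the pads) lies 19 mm behind it; z points along the fingers, y is the line along which they close (so a half turn about z gives the same grasp; the last joint's range is limited). The gripper opens to 85 mm and grips with 20 to 120 N. Pads are 22 mm wide; open, the fingers measure 114 mm over their backs; the gripper's body (76 mm by 85 mm) begins 54 mm behind the grasp point. The pads swing forward as they close: fully open they stand 13 mm farther back than shut.
Start: joints at [1.127, 0.314, -0.047, 1.21, 0, 1.571], TCP at [257.621, 541.873, 231.299] pointing down, gripper open.
Joint ranges: [-2.67, 2.67], [-0.69, 1.73], [-1.03, 1.25], [-2.08, 2.16], [-1.42, 1.45], [-3.14, 3.14]. Speed limits (rad/s): [2.39, 2.39, 3.01, 3.14, 3.14, 3.14].

### API

Orientations are given as a 3x3 rotation matrix whose columns are the frame's x, y, z axes.
In Python, from workcell import arm, fingers, solve_ik, monitor, vision, order gives the robot as it stands. The module is installed in compiled form; this text tells all that it offers. Calls block until the motion is done:
- arm.movep(position, orientation): joint-space move of the TCP to a pose.
- arm.servo_line(position, feed=150, orientation=None, force_limit=None): straight line of the TCP; orientation=None keeps the orientation; feed is the mean speed in mm/s. With force_limit (N) it stops when the force on the tool has changed by that much, and returns True; else False.
- arm.set_joints(angles): joint-space move.
- fingers.set_gripper(opening, strength=None): opening from 0.0 (shut) to 1.0 (fully open); strength is the grip in N (None keeps the last); returns when the fingers have stopped.
- arm.wait(seconds).
- solve_ik(position, orientation): joint angles nearest the present ones, or None.
- monitor.get_obs(): the state.
- vision.capture(name): name is "side" or "top" or "wrist"; returns a dict with "color" (480x640x3 uint8, red, green, blue), "z_map" (480x640 float32, mm along the optical axis (not along the pixel's ray), 0 where there is no reading), "K" (3x3 intrinsics, pixels), "R" (3x3) and "t" (3): a world point X has camera coordinates R X + t; the wrist camera has in their place "hand_eye" (4x4, takes a point from camera to tool coordinates, whose origin is the TCP and whose axes are the flange's). Camera axes: x right, y down, z forward; pixel columns grow to the right and rows downward; lengths in mm; the calibration is good to about 2 mm. A picture is of the moment at which its call begins: read the wrist's pose just before it.
A pose or a line that the arm cannot do raises arm.PlanningError and nothing moves.
- order.finish_job(): hands the job in; it is judged then, once.
The state is a dict: "t": time; "joint_pos": joint angles; "qd": joint speeds; "effort": joint torques, N m; "position": TCP position; "tool_rot": TCP orientation; "ft_force": force on the tool from outside, world axes, zero at the start; "moment": the same for the moment, N m; "width": opening from 0.0 (shut) to 1.0 (fully open); "grasp_force": force on a finger pad.
Only numpy, scipy, OpenCV 4.12 (cv2) and the standard library are available. Lean on these libraries where they do the work, as an engineer would, in place of code of your own. Each camera call takes 0.05 s, during which the arm holds its last target. There are 200 camera calls.

## Working session

There is one attempt and no reset: what is moved stays moved. The work goes in short steps, each a Python script; the robot and the scene stay as the last script left them, time stands still between calls to the robot, and variables do not carry over. Pictures are saved under pics/ and viewed, at most 12 in all, crops included, and the job is handed in when it is done.

```bash
ls; mkdir -p pics
cat > h.py <<'E'
import numpy as np, cv2
from workcell import arm, fingers, solve_ik, monitor, vision, order
def cloud(c):
    "world coordinates per pixel (mm) for a fixed camera"
    z=c["z_map"].astype(float); v,u=np.mgrid[:480,:640]; K=c["K"]
    P=np.stack([(u-K[0,2])/K[0,0]*z,(v-K[1,2])/K[1,1]*z,z],-1)
    W=(P-c["t"])@c["R"]; W[z==0]=np.nan
    return W
def save(n,im): cv2.imwrite(f"pics/{n}.png",cv2.cvtColor(im,cv2.COLOR_RGB2BGR))
E
python3 - <<'E'
from h import *
for n in ["top","side"]:
    c=vision.capture(n); save(n,c["color"]); np.savez(f"{n}.npz",**c)
    print(n,c["K"].tolist(),(-c["R"].T@c["t"]).round(),c["R"].round(3).tolist())
o=monitor.get_obs(); print(o["t"],o["position"],o["tool_rot"])
E
```

```text
pics
top [[554.2513553341048, 0.0, 312.5606896548515], [0.0, 554.2513553341048, 242.9502799741554], [0.0, 0.0, 1.0]] [ 308.  -13. 1306.] [[0.013, -1.0, 0.014], [-0.991, -0.014, -0.135], [0.135, -0.012, -0.991]]
side [[550.9769258326174, 0.0, 320.72983336927615], [0.0, 550.9769258326174, 232.82863919680878], [0.0, 0.0, 1.0]] [ -79. -508.  691.] [[0.675, -0.737, -0.022], [-0.494, -0.43, -0.756], [0.548, 0.521, -0.654]]
0.1 [257.38453757 541.37893318 230.50969484] [[-9.03129081e-01  4.29368632e-01 -6.63926841e-04]
 [ 4.29369144e-01  9.03127886e-01 -1.46971343e-03]
 [-3.14380027e-05 -1.61241064e-03 -9.99998700e-01]]
```

View pics/top.png

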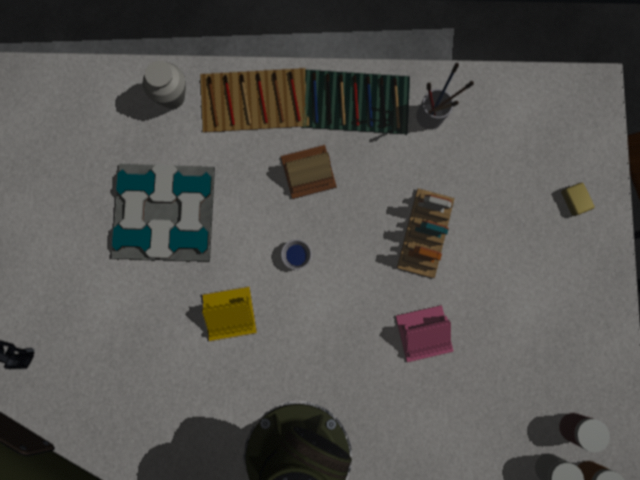

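View pics/side.png

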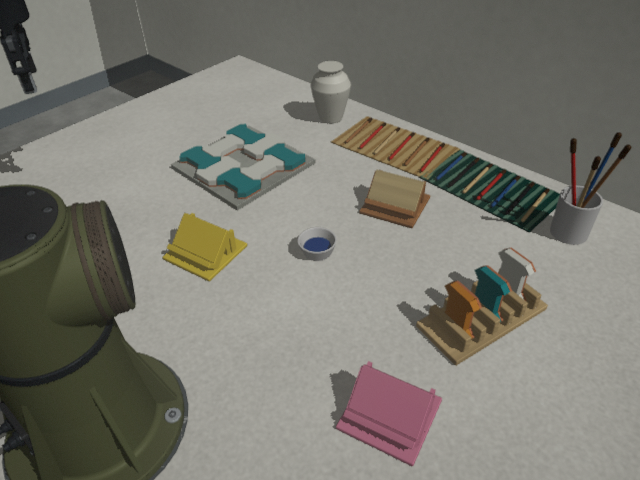

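Turquoise-looking candidates in the top view: the rack tile at (432,228), and four bedded panel corners at (136,182), (192,184), (131,238) and (188,238). I choose the rack tile, in the middle slot between white (440,202) and amber (427,254). For the easel I choose the wooden one at (308,171), not the yellow (229,313) or pink (424,333) ones. The dish is at (295,254), and the panel gap is at (163,212).

Run:
```python
from h import *
D={n:dict(np.load(n+".npz")) for n in ["top","side"]}
W={n:cloud(D[n]) for n in D}
def rect(p): 
    r=cv2.minAreaRect(p[:,:2].astype(np.float32)); return np.round(r[0],1),np.round(r[1],1),round(r[2],1)
boxes={"rack":{"top":(395,185,460,280),"side":(410,240,555,360)},"easel":{"top":(275,140,340,200),"side":(355,165,435,228)},"panel":{"top":(105,158,220,266),"side":(165,120,320,208)}}
def pts(o,n):
    a,b,c,d=boxes[o][n]; p=W[n][b:d,a:c].reshape(-1,3); k=D[n]["color"][b:d,a:c].reshape(-1,3).astype(int)
    m=np.isfinite(p[:,0]); return p[m],k[m]
for n in D:
    w=W[n][300:320,250:270]; print(n,"bench z near",np.nanmedian(W["top"][270:285,330:380,2]) if n=="top" else np.nanmedian(W["side"][240:260,360:400,2]))
    p,k=pts("rack",n)
    s=(p[:,2]>7); print("rack base",rect(p[s&(p[:,2]<20)]), "all",rect(p[s]))
    r,g,b=k.T
    cols={"turq":(g>r+25)&(b>r+25),"amber":(r>g+60)&(p[:,2]>70),"hi":p[:,2]>92}
    for c,m in cols.items():
        q=p[m&(p[:,2]>60)]; print(c,len(q),q.mean(0).round(1),rect(q) if len(q)>4 else "")
    q=p[(p[:,2]>60)&cols["turq"]]
    if len(q)>10: print("turq z pct",np.percentile(q,[5,50,95],axis=0).round(1).tolist())
    p,k=pts("easel",n)
    s=p[:,2]>7; print("easel all",rect(p[s]),"base",rect(p[s&(p[:,2]<30)]),"zmax",np.percentile(p[:,2],99.5))
    # plane fit RANSAC on 30<z<65
    q=p[(p[:,2]>30)&(p[:,2]<64)]; best=0; rng=np.random.default_rng(0)
    for _ in range(500):
        a=q[rng.choice(len(q),3,False)]; nn=np.cross(a[1]-a[0],a[2]-a[0]); l=np.linalg.norm(nn)
        if l<50: continue
        nn/=l; inl=abs((q-a[0])@nn)<2
        if inl.sum()>best: best=inl.sum(); bi=inl
    Q=q[bi]; c=Q.mean(0); nn=np.linalg.svd(Q-c)[2][2]; nn*=np.sign(nn[2]); print("plane",best,len(q),c.round(1),nn.round(3))
    p,k=pts("panel",n)
    print("panel all",rect(p[p[:,2]>7]),"tops",rect(p[p[:,2]>23]),np.median(p[p[:,2]>23][:,2]))
c=D["top"]["color"]; s=D["side"]["color"]
im=np.hstack([cv2.resize(c[185:285,390:465],None,fx=4,fy=4),cv2.resize(s[240:360,405:555],(500,400))]); save("crop",im)
```

```text
top bench z near -0.05214702894674391
rack base (array([ 513.2, -302.6]), array([142.9, 219.6]), 87.0) all (array([ 513.2, -302.6]), array([142.9, 219.6]), 87.0)
turq 82 [ 509.7 -300.7   98.4] (array([ 509.6, -301.2]), array([48.2,  8.8]), 74.3)
amber 0 [nan nan nan] 
hi 573 [ 514.4 -294.1   98.2] (array([ 514.9, -294.9]), array([ 63. , 138.2]), 78.1)
turq z pct [[503.3, -320.6, 94.1], [509.6, -300.1, 98.6], [516.4, -280.8, 102.5]]
easel all (array([665.9, -12.3]), array([138.8, 146.2]), 3.1) base (array([665.9, -12.3]), array([138.8, 146.2]), 3.1) zmax 66.58580723309608
plane 492 916 [655.8 -15.7  47.2] [-0.671 -0.187  0.718]
panel all (array([554.8, 329.3]), array([257.2, 268.4]), 2.1) tops (array([555.7, 326.3]), array([220.9, 219.7]), 89.3) 28.132617706506284
side bench z near 1.7300802667953978
rack base (array([ 512.7, -295.3]), array([ 93. , 201.7]), 75.0) all (array([ 512.7, -295.3]), array([ 93. , 201.7]), 75.0)
turq 284 [ 508.4 -304.9   95.2] (array([ 510.4, -300.6]), array([53.3, 14.1]), 76.0)
amber 0 [nan nan nan] 
hi 1278 [ 509.  -296.5   98.9] (array([ 514. , -295.1]), array([ 66. , 140.7]), 78.6)
turq z pct [[500.2, -323.8, 66.7], [508.1, -309.1, 100.2], [517.4, -279.3, 102.3]]
easel all (array([707.5,  -1.8]), array([213.8, 112.1]), 15.2) base (array([707.5,  -1.8]), array([213.8, 112.1]), 15.2) zmax 66.94474263744044
plane 904 1364 [653.8 -17.7  47.1] [-0.652 -0.186  0.735]
panel all (array([556.3, 326.8]), array([234.7, 315.6]), 88.7) tops (array([552.9, 328.4]), array([226.4, 222.7]), 89.7) 29.705519095661682<stdin>:17: RuntimeWarning: Mean of empty slice.
  ret = um.true_divide(
```

View pics/crop.png

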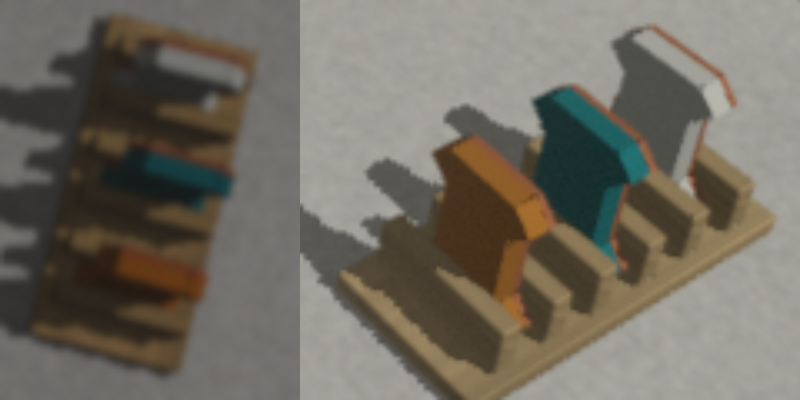

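The crop confirms the choice: turquoise glaze faces the robot (-x) in the middle slot, with the terracotta edge behind at (590,95). Next I check which grasp tilts the arm can do at both the rack and the easel.

```bash
cat >> h.py <<'E'
def tileR(yaw,lean=0.0):
    "tile frame standing, glaze (x) facing -horizontal dir yaw, leaning back by lean"
    f=np.array([np.cos(yaw),np.sin(yaw),0]); zt=np.array([0,0,1.])
    z=np.cos(lean)*zt+np.sin(lean)*f; x=-np.cos(lean)*f+np.sin(lean)*zt
    return np.column_stack([x,np.cross(z,x),z])
def endgrip(R,th,sg):
    "tool rotation gripping the tile by its thickness at the top end, tilted by th in the tile plane"
    z=-np.cos(th)*R[:,2]+np.sin(th)*R[:,1]; y=sg*R[:,0]
    return np.column_stack([np.cross(y,z),y,z])
def down(a):
    "tool pointing down, closing axis y at angle a"
    y=np.array([np.cos(a),np.sin(a),0]); z=np.array([0,0,-1.]); return np.column_stack([np.cross(y,z),y,z])
def tcp(p,R,Rt,th,depth):
    "TCP so that the tips are depth below the end along the tool axis, end centre of tile"
    return p+R[:,2]*43.75+Rt[:,2]*depth
E
python3 - <<'E'
from h import *
pr=np.array([511,-298,55.75]); Rr=tileR(-0.24)
pe=np.array([655.5,-17,58.6]); Re=tileR(0.27,np.pi/4)
for sg in (1,-1):
  for th in np.radians(range(-75,76,15)):
    r=[]
    for p,R in ((pr,Rr),(pe,Re)):
        Rt=endgrip(R,th,sg); t=tcp(p,R,Rt,th,20)
        for b in (0,-120): 
            q=solve_ik(t+Rt[:,2]*b,Rt); r.append(None if q is None else np.round(q,2).tolist())
    print(sg,round(np.degrees(th)),r)
z=-Re[:,0]
for s in (1,-1):
    y=s*Re[:,1]; Rt=np.column_stack([np.cross(y,z),y,z])
    for b in (0,-120): print("waist",s,b,solve_ik(pe+z*b,Rt))
for p in ((555,328,200),(555,328,30)):
    for a in (0,np.pi): print("panel",solve_ik(p,down(a)))
print(monitor.get_obs()["t"], monitor.get_obs()["width"])
E
```

```text
1 -75 [[-0.93, 1.19, 0.44, 1.99, 0.84, -2.84], None, None, None]
1 -60 [[-0.9, 0.97, 0.25, 1.67, 0.76, -2.57], [-1.0, 1.07, 0.6, 1.98, 0.68, -2.66], None, None]
1 -45 [[-0.84, 0.77, 0.08, 1.4, 0.62, -2.34], [-0.93, 0.82, 0.37, 1.69, 0.57, -2.44], None, None]
1 -30 [[-0.76, 0.61, -0.07, 1.18, 0.45, -2.15], [-0.83, 0.6, 0.17, 1.45, 0.43, -2.23], None, None]
1 -15 [[-0.65, 0.48, -0.19, 1.01, 0.24, -2.0], [-0.7, 0.42, 0.0, 1.27, 0.23, -2.04], None, None]
1 0 [[-0.53, 0.4, -0.29, 0.88, 0.0, -1.86], [-0.53, 0.31, -0.12, 1.14, 0.0, -1.86], None, None]
1 15 [[-0.39, 0.37, -0.36, 0.8, -0.26, -1.73], [-0.34, 0.27, -0.21, 1.06, -0.26, -1.67], None, None]
1 30 [[-0.26, 0.4, -0.4, 0.76, -0.52, -1.6], [-0.16, 0.32, -0.25, 1.05, -0.52, -1.47], [0.23, 1.27, 0.97, 2.03, -0.55, -1.61], None]
1 45 [[-0.15, 0.49, -0.4, 0.78, -0.78, -1.44], [-0.0, 0.45, -0.24, 1.11, -0.76, -1.24], [0.31, 1.19, 0.71, 1.89, -0.76, -1.54], None]
1 60 [[-0.06, 0.63, -0.35, 0.89, -1.02, -1.23], [0.11, 0.65, -0.17, 1.28, -0.95, -0.94], [0.37, 1.16, 0.51, 1.81, -0.97, -1.44], None]
1 75 [[-0.01, 0.84, -0.22, 1.21, -1.22, -0.84]
[... 1161 characters left out ...]
5 [[-0.01, 0.84, -0.22, 1.21, -1.22, 2.3], [0.17, 0.92, -0.04, 1.6, -1.09, 2.61], [0.42, 1.18, 0.36, 1.81, -1.19, 1.86], [0.57, 1.29, 0.62, 2.1, -1.06, 2.0]]
waist 1 0 [-0.18261947  0.26852659 -0.98412497 -0.41428603  0.31438731  2.81039922]
waist 1 -120 None
waist -1 0 [-0.18261947  0.26852659 -0.98412497 -0.41428603  0.31438731 -0.33119343]
waist -1 -120 None
panel [0.53376889 0.41083859 0.01981197 1.1797697  0.         2.10456522]
panel [ 0.53376889  0.41083859  0.01981197  1.1797697   0.         -1.03702743]
panel [ 0.53376889  0.53552955 -0.19666948  0.8385973   0.          2.10456522]
panel [ 0.53376889  0.53552955 -0.19666948  0.8385973   0.         -1.03702743]
0.1 0.9995799441645601
```

The 45° tilt works at both places. Next I take wrist views of the panel (two opposite hand rotations, to cancel hand-eye error), the easel and the rack.

```bash
cat >> h.py <<'E'
def wcap(name):
    o=monitor.get_obs(); c=vision.capture("wrist")
    Rt=np.array(o["tool_rot"]); H=c["hand_eye"]
    c["R"]=(Rt@H[:3,:3]).T; c["t"]=-c["R"]@(Rt@H[:3,3]+np.array(o["position"]))
    np.savez(name+".npz",**c); return c
E
python3 - <<'E'
from h import *
def go(p,a,n):
    arm.movep(p,down(a)); arm.wait(0.2); wcap(n); o=monitor.get_obs(); print(n,round(o["t"],2),o["position"])
go([540,328,280],0,"p1"); go([540,328,280],np.pi,"p2")
go([640,-20,280],np.pi/2,"e1")
go([500,-295,280],-0.24+np.pi/2,"r1")
c=np.load("r1.npz"); print(c["hand_eye"].round(3).tolist(),c["K"].tolist())
im=[cv2.resize(np.load(n+".npz")["color"],(400,300)) for n in ("p1","p2","e1","r1")]
save("wr",np.vstack([np.hstack(im[:2]),np.hstack(im[2:])]))
E
```

```text
p1 1.69 [539.29933462 328.89353407 279.92508659]
p2 4.59 [539.99653029 328.04825292 280.00116901]
e1 6.2 [640.0124753  -18.98384835 280.02684881]
r1 7.62 [ 500.70169465 -294.10573659  279.89213612]
[[-0.001, -0.959, -0.283, 71.45], [1.0, -0.001, -0.0, -1.134], [0.0, -0.283, 0.959, -141.551], [0.0, 0.0, 0.0, 1.0]] [[339.58549566165135, 0.0, 314.90626068498636], [0.0, 339.58549566165135, 237.5566151168358], [0.0, 0.0, 1.0]]
```

View pics/wr.png

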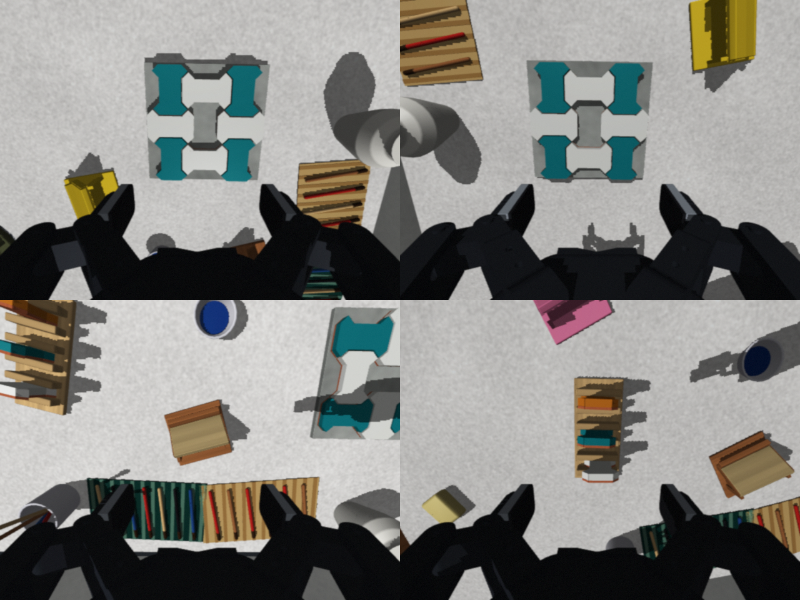

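Wrist views (400x300 tiles): the panel gap shows at (204,123) in the first and (590-400,123) in the second, with its length along world y. The easel is at (198,432) with its plane clear. The turquoise tile is in the middle slot at (596,438).

Run:
```python
from h import *
def ld(n): 
    c=dict(np.load(n+".npz")); return c,cloud(c)
def turq(c): r,g,b=c["color"].astype(int).transpose(2,0,1); return (g>r+30)&(b>r+30)
def onz(c,uv,z):
    K=c["K"]; d=np.column_stack([(uv-[K[0,2],K[1,2]])/[K[0,0],K[1,1]],np.ones(len(uv))])@c["R"]; o=-c["R"].T@c["t"]
    return o+d*((z-o[2])/d[:,2])[:,None]
for n in ("p1","p2","top"):
    c,W=ld(n); m=turq(c)&(abs(W[...,2]-28)<5)&(np.hypot(W[...,0]-555,W[...,1]-328)<150)
    k,l,s,ce=cv2.connectedComponentsWithStats(m.astype(np.uint8)); i=np.argsort(-s[1:,4])[:4]+1
    P=onz(c,ce[i],28)[:,:2]; mid=P.mean(0); d=P-mid
    a=np.arctan2(d[:,1],d[:,0]); yaw=((a+np.pi/4)%(np.pi/2))  # diagonals at 45deg
    print(n,s[i,4],"centre",mid.round(2),"medz",np.nanmedian(W[m][:,2]).round(1),"dist",np.hypot(*d.T).round(1),"yaw",((a-np.pi/4+np.pi/4)%(np.pi/2)-np.pi/4).round(3))
    # gap: not-high region inside
    uv=np.argwhere((abs(W[...,2]-28)<6)&(np.hypot(*(W[...,:2]-mid).transpose(2,0,1))<125))[:,::-1]
    r=cv2.minAreaRect(onz(c,uv.astype(float),28)[:,:2].astype(np.float32)); print("  tops rect",np.round(r[0],1),np.round(r[1],1),round(r[2],2))
    g=(W[...,2]<19)&(abs(W[...,0]-mid[0])<45)&(abs(W[...,1]-mid[1])<45)
    print("  gap floor",np.nanmedian(W[g],0).round(1),g.sum())
for n in ("e1","top","side"):
    c,W=ld(n); q=W.reshape(-1,3); q=q[np.isfinite(q[:,0])&(np.hypot(q[:,0]-655,q[:,1]+17)<75)]
    base=q[(q[:,2]>5)]
    q=q[(q[:,2]>32)&(q[:,2]<64)]; best=0; rng=np.random.default_rng(0)
    for _ in range(400):
        a=q[rng.choice(len(q),3,False)]; nn=np.cross(a[1]-a[0],a[2]-a[0]); l=np.linalg.norm(nn)
        if l<50: continue
        nn/=l; inl=abs((q-a[0])@nn)<1.5
        if inl.sum()>best: best=inl.sum(); bi=inl
    Q=q[bi]; cc=Q.mean(0); nn=np.linalg.svd(Q-cc,full_matrices=False)[2][2]; nn*=np.sign(nn[2])
    f=-nn[:2]/np.linalg.norm(nn[:2]); e=np.array([-f[1],f[0],0]); s=np.cross(e,nn)
    s*=np.sign(s[2]); uvp=np.column_stack([(Q-cc)@e,(Q-cc)@s])
    r=cv2.minAreaRect(uvp.astype(np.float32)); ctr=cc+e*r[0][0]+s*r[0][1]
    print(n,best,"n",nn.round(3),"yawn",np.arctan2(f[1],f[0]).round(3),"lean",np.arccos(nn[2]).round(3),"ctr",ctr.round(1),"rect",np.round(r[1],1),round(r[2],1),"top s z",Q[:,2].max().round(1))
    r=cv2.minAreaRect(base[:,:2].astype(np.float32)); print("   base",np.round(r[0],1),np.round(r[1],1),round(r[2],1))
for n in ("r1",):
    c,W=ld(n); m=turq(c)&(W[...,2]>90)&(W[...,2]<110)&(np.hypot(W[...,0]-510,W[...,1]+300)<60)
    uv=np.argwhere(m)[:,::-1].astype(float); P=onz(c,uv,99.5)[:,:2].astype(np.float32); print(n,len(P),cv2.minAreaRect(P),P.mean(0))
    m=(abs(W[...,2]-99)<6)&(np.hypot(W[...,0]-510,W[...,1]+300)<95); k,l,s,ce=cv2.connectedComponentsWithStats(m.astype(np.uint8))
    for i in range(1,k):
        if s[i,4]>20: P=onz(c,np.argwhere(l==i)[:,::-1].astype(float),99.5)[:,:2].astype(np.float32); print("  comp",cv2.minAreaRect(P))
    P=W[(W[...,2]>6)&(W[...,2]<20)&(np.hypot(W[...,0]-510,W[...,1]+300)<120)][:,:2].astype(np.float32); print("  base",cv2.minAreaRect(P))
```

```text
p1 [3293 3272 2543 2501] centre [555.04 327.68] medz 27.0 dist [92.9 92.9 92.8 92.9] yaw [-0.015 -0.015 -0.015 -0.017]
  tops rect [555.  325.6] [218.3 218.9] 89.09
  gap floor [555.3 330.4  11. ] 3132
p2 [3306 3305 2534 2520] centre [555.75 322.86] medz 26.9 dist [92.8 92.8 92.9 92.7] yaw [-0.016 -0.018 -0.014 -0.018]
  tops rect [556.1 324.7] [218.2 218.9] 89.03
  gap floor [556.4 320.4  11. ] 3177
top [643 642 614 611] centre [553.91 325.93] medz 28.2 dist [93.2 93.5 93.2 93.7] yaw [-0.014 -0.016 -0.016 -0.017]
  tops rect [554.2 326.4] [220.6 222.1] 88.66
  gap floor [557.6 326.5  12.3] 781
e1 2979 n [-0.676 -0.19   0.712] yawn 0.274 lean 0.778 ctr [657.8 -17.7  48.1] rect [103.6  48.5] 0.2 top s z 64.0
   base [659.4 -13.3] [110.  144.7] 15.8
top 380 n [-0.66  -0.184  0.729] yawn 0.272 lean 0.755 ctr [656.3 -16.3  47.8] rect [ 47.8 103.5] 89.7 top s z 63.9
   base [655.1 -13.1] [142.6 137.4] 7.8
side 691 n [-0.659 -0.184  0.73 ] yawn 0.272 lean 0.753 ctr [654.4 -15.5  47.6] rect [ 48.8 104.7] 89.3 top s z 63.9
   base [642.3 -26.4] [108.8 141.4] 40.7
r1 691 ((511.1766357421875, -299.2345886230469), (57.791412353515625, 12.894110679626465), 73.37849426269531) [ 510.9929 -299.4215]
  comp ((456.4766540527344, -283.3514404296875), (52.38770294189453, 16.1673526763916), 74.2490234375)
  comp ((513.4562377929688, -299.7189025878906), (52.10892868041992, 17.35797119140625), 74.18524932861328)
  comp ((572.0225219726562, -307.2493896484375), (51.56549072265625, 17.87334442138672), 76.3151626586914)
  base ((514.9765014648438, -297.9122314453125), (92.15386962890625, 199.80703735351562), 75.12527465820312)
```

```bash
cat >> h.py <<'E'
TH=np.pi/4; TIP=np.array([0,-6.,30.])       # TCP in the tile frame for the first grip
RACK=(np.array([513.3,-298.5,55.75]),tileR(-0.257))
EASEL=(np.array([655.8,-16.7,58.6]),tileR(0.273,np.pi/4))
GAP=np.array([555.4,325.2,20.]); GYAW=-0.0155
E
python3 - <<'E'
from h import *
p,R=RACK; Rt=endgrip(R,TH,1); t=p+R@TIP
fingers.set_gripper(0.45,60)
arm.movep(t-Rt[:,2]*90,Rt); arm.servo_line(t,feed=120)
o=monitor.get_obs(); print(o["t"],o["position"]-t,o["ft_force"])
fingers.set_gripper(0.0,60); o=monitor.get_obs(); print(o["width"],o["grasp_force"],o["ft_force"])
arm.servo_line(t+[0,0,110],feed=120)
o=monitor.get_obs(); print(o["t"],o["width"],o["grasp_force"],o["ft_force"])
c=vision.capture("side"); np.savez("s2.npz",**c); w=wcap("w2"); 
save("g",np.hstack([cv2.resize(c["color"],(400,300)),cv2.resize(w["color"],(400,300))]))
pe,Re=EASEL; Rt=endgrip(Re,TH,1)
for a,b in ((0,30),(0,45),(10,30),(20,20),(40,40)):
    q=solve_ik(pe+Re@(TIP+[a,0,b]),Rt); print(a,b,None if q is None else np.round(q,2))
E
```

```text
9.9417 [ 0.39768264 -0.38797544  0.81495036] [-0.30958866 -0.71068972  0.49438568]
0.17327737135288718 59.73406255245209 [0.89396234 1.80388027 4.26961995]
11.3333 0.1713766203047038 59.19129967689514 [ 0.17004317  0.0099852  -1.828381  ]
0 30 [ 0.33  1.25  0.88  2.02 -0.74 -1.52]
0 45 [ 0.33  1.29  0.98  2.09 -0.75 -1.52]
10 30 [ 0.33  1.22  0.83  2.   -0.74 -1.52]
20 20 [ 0.33  1.18  0.74  1.95 -0.74 -1.52]
40 40 [ 0.33  1.16  0.75  1.99 -0.74 -1.52]
```

View pics/g.png

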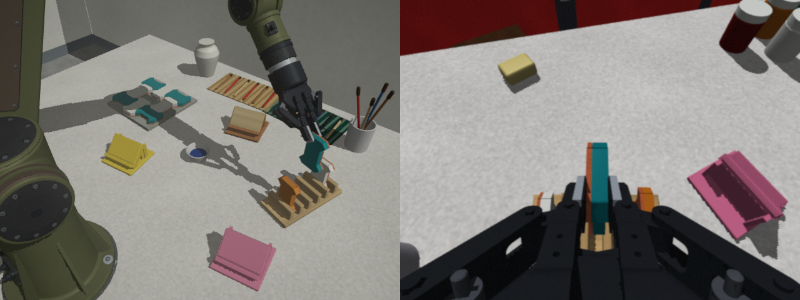

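The tile is held securely (side view at (315,150), upright between the pads). Now the placement on the rest, with force-guarded contact.

Run:
```python
from h import *
p,R=EASEL; Rt=endgrip(R,TH,1); P=lambda n,s:p+R@(TIP+[n,0,s])
arm.servo_line(P(45,45),feed=180,orientation=Rt)
arm.servo_line(P(6,7),feed=60)
o=monitor.get_obs(); print(o["t"],o["width"],o["ft_force"])
h=arm.servo_line(P(6,-4),feed=15,force_limit=5); o=monitor.get_obs(); q=R.T@(o["position"]-p)-TIP; print("ledge",h,q,o["ft_force"])
s=q[2]+ (0.5 if h else 0)
h=arm.servo_line(P(-4,s),feed=15,force_limit=5); o=monitor.get_obs(); q=R.T@(o["position"]-p)-TIP; print("plane",h,q,o["ft_force"],o["t"])
c=vision.capture("side"); w=wcap("w3"); np.savez("s3.npz",**c)
save("pl",np.hstack([cv2.resize(c["color"][120:270,300:500],(400,300)),cv2.resize(w["color"],(400,300))]))
```

```text
14.4917 0.16917590195336127 [ 0.08525235  0.16126227 -1.24396559]
ledge True [5.78514088 0.0998327  0.74304515] [2.2005927  2.28941218 2.82219515]
plane True [0.02343352 0.23355942 0.77926664] [-0.25570341  2.14260264  5.25944582] 15.45
```

View pics/pl.png

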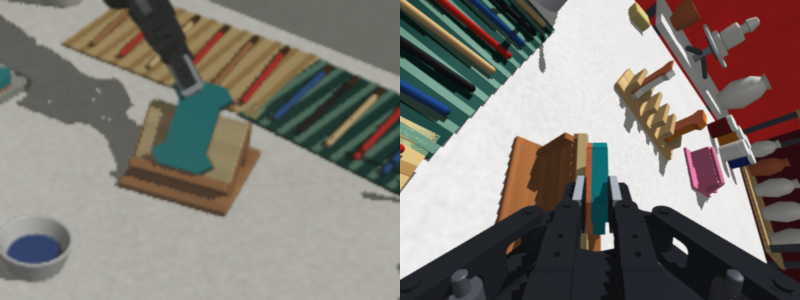

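The tile lies on the plane with its foot on the ledge, glaze outward, at (195,125) left. I release it and back off.

Run:
```python
from h import *
p,R=EASEL; Rt=endgrip(R,TH,1)
fingers.set_gripper(0.25); fingers.set_gripper(0.42); arm.wait(0.4)
o=monitor.get_obs(); print(o["t"],o["width"],o["grasp_force"],o["ft_force"]); pos=np.array(o["position"])
arm.servo_line(pos+R[:,2]*45,feed=80)
z=-R[:,0]; y=R[:,1]; Rw=np.column_stack([np.cross(y,z),y,z])
for b in (110,100,90,80,60,40):
    q=solve_ik(p-z*b,Rw); q2=solve_ik(p-z*b+[0,0,30],Rw)
    print(b,None if q is None else np.round(q,2),None if q2 is None else np.round(q2,2))
cur=pos+R[:,2]*45
for d in ([0,0,60],[0,-60,60],[-60,-60,80],[-100,0,120]):
    print(d,solve_ik(cur+d,Rt) is not None)
print(cur,monitor.get_obs()["joint_pos"])
# tile on easel, from top camera
c=vision.capture("top"); W=cloud(c); r,g,b=c["color"].astype(int).transpose(2,0,1)
m=(g>r+30)&(b>r+30)&(np.hypot(W[...,0]-655,W[...,1]+17)<80); q=(W[m]-p)@R; print(m.sum(),"tile local med",np.median(q,0).round(1),"min",q.min(0).round(1),"max",q.max(0).round(1))
```

```text
16.4833 0.4192751286256937 0.0 [-0.57272406 -0.46096963  0.36875306]
110 None [-0.28 -0.09 -1.   -0.05  0.38  2.73]
100 None [-0.27 -0.06 -1.   -0.07  0.37  2.74]
90 None [-0.26 -0.04 -1.   -0.1   0.37  2.75]
80 None [-0.25 -0.01 -1.   -0.13  0.36  2.76]
60 [-0.23  0.11 -1.02 -0.28  0.35  2.77] [-0.23  0.04 -0.99 -0.18  0.35  2.77]
40 [-0.21  0.16 -1.01 -0.33  0.34  2.78] [-0.21  0.09 -0.98 -0.23  0.34  2.78]
[0, 0, 60] False
[0, -60, 60] True
[-60, -60, 80] True
[-100, 0, 120] True
[705.97320024   3.31256102 112.49181179] [ 0.32878404  1.2946999   0.99248961  2.09353812 -0.74662514 -1.51751787]
596 tile local med [ 7.8 -0.1  3.2] min [  2.2 -26.8 -43. ] max [13.4 27.8 46.8]
```

```bash
cat >> h.py <<'E'
_p,_R=EASEL; _z=-_R[:,0]; _y=-_R[:,1]; RW=np.column_stack([np.cross(_y,_z),_y,_z])   # waist grip
E
python3 - <<'E'
from h import *
p,R=EASEL; o=monitor.get_obs(); cur=np.array(o["position"])
arm.servo_line(cur+[-60,-60,80],feed=180)
arm.movep([560,-60,260],down(np.arctan2(RW[1,1],RW[0,1]))); print(monitor.get_obs()["t"],monitor.get_obs()["joint_pos"])
fingers.set_gripper(1.0)
v=p-RW[:,2]*100+[0,0,30]
arm.movep(v,RW); arm.wait(0.2); o=monitor.get_obs(); c=wcap("w4"); print(o["t"],o["joint_pos"],o["position"]-v)
W=cloud(c); r,g,b=c["color"].astype(int).transpose(2,0,1)
m=(g>r+30)&(b>r+30)&(np.linalg.norm(W-p,axis=-1)<70); q=(W[m]-p)@R; print(m.sum(),"tile local med",np.median(q,0).round(1),"mean",q.mean(0).round(1),"pct",np.percentile(q,[1,99],axis=0).round(1).tolist())
t=q[abs(q[:,0]-np.median(q[:,0]))<3]; print("rect yz",cv2.minAreaRect(t[:,1:].astype(np.float32)))
nn=np.linalg.svd(t-t.mean(0),full_matrices=False)[2][2]; print("normal local",nn.round(3))
save("v4",c["color"])
E
```

```text
19.1417 [-1.05832356e-01  2.36773579e-01 -8.58425149e-02  1.25062275e+00
 -6.01757101e-04 -3.80739640e-01]
21.0833 [-0.26592867 -0.06380242 -0.99782472 -0.07332967  0.37144372 -0.4003501 ] [ 1.09789576 -0.13433718  0.80216032]
6728 tile local med [ 7.6  1.  -4.5] mean [ 7.5  1.4 -3. ] pct [[5.2, -25.4, -43.4], [9.2, 28.5, 41.6]]
rect yz ((2.1410064697265625, -0.6504936218261719), (87.0169677734375, 61.217655181884766), 89.94466400146484)
normal local [-1.    -0.001 -0.003]
```

View pics/v4.png

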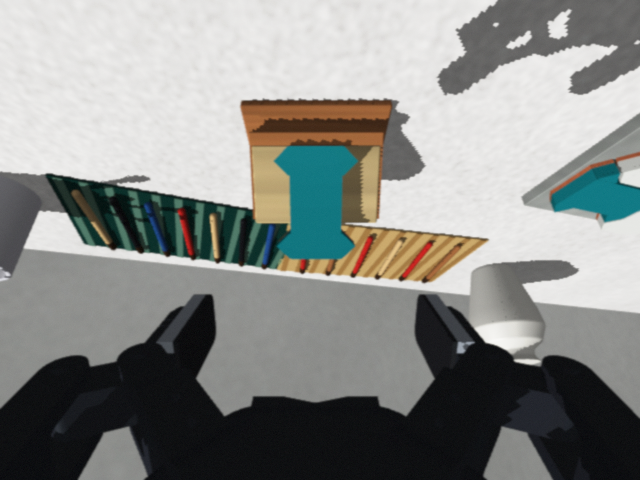

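The wrist view shows the tile centred and straight on the rest at (316,203), waist clear on both sides; the open fingertips show at (205,297) and (425,297). I check from depth where the tips really lie in the tool frame, open and nearly shut.

Run:
```python
from h import *
for n in ("w4","w3","w2"):
    c=dict(np.load(n+".npz")); H=c["hand_eye"]; z=c["z_map"].astype(float); v,u=np.mgrid[:480,:640]; K=c["K"]
    P=np.stack([(u-K[0,2])/K[0,0]*z,(v-K[1,2])/K[1,1]*z,z],-1)@H[:3,:3].T+H[:3,3]
    g=c["color"].astype(int); col=(g.max(-1)-g.min(-1)<25)
    m=(z>0)&(abs(P[...,0])<13)&(abs(P[...,1])<60)&(P[...,2]>-40)&(P[...,2]<25)&col
    q=P[m]
    for s in (1,-1):
        k=q[q[:,1]*s>0]; print(n,s,len(k),"z pct",np.percentile(k[:,2],[50,90,97,100]).round(1),"y range",np.percentile(k[:,1],[2,98]).round(1), "y of tip",k[k[:,2]>np.percentile(k[:,2],90)][:,1].mean().round(1))
```

```text
w4 1 2132 z pct [-29.2 -18.  -14.8 -11.8] y range [41.  54.3] y of tip 41.9
w4 -1 2107 z pct [-29.3 -18.2 -14.9 -12.3] y range [-57.  -43.7] y of tip -44.6
w3 1 1588 z pct [-26.1  -9.8  -6.   -1.5] y range [ 6.5 19.8] y of tip 12.7
w3 -1 1688 z pct [-25.2  -9.   -4.5  21.2] y range [-21.2  -4.6] y of tip -13.5
w2 1 1562 z pct [-26.  -10.   -5.6  -2. ] y range [ 6.8 20. ] y of tip 13.0
w2 -1 1724 z pct [-24.5  -9.4  -5.5  -1.4] y range [-20.8  -4.1] y of tip -12.8
```

Open tips sit 12 mm behind the TCP, and about 2 mm behind when nearly closed. So I grip only the outer 6 mm of the tile, leaving the lower part to enter the gap.

Run:
```python
from h import *
p,R=EASEL; P=lambda n,y,s:p+R@np.array([n,y,s])
arm.servo_line(P(55,0.9,-0.2),feed=120,orientation=RW)
h=arm.servo_line(P(-0.5,0.9,-0.2),feed=60,force_limit=15); o=monitor.get_obs(); print(h,(o["position"]-p)@R,o["t"])
e=(o["position"]-p)@R-[-0.5,0.9,-0.2]; arm.servo_line(P(-0.5,0.9,-0.2)-R@e,feed=20,force_limit=15)
o=monitor.get_obs(); print((o["position"]-p)@R)
fingers.set_gripper(0.0,70); o=monitor.get_obs(); print(o["width"],o["grasp_force"],o["ft_force"],(o["position"]-p)@R,o["t"])
arm.servo_line(P(40,0.9,15),feed=60); o=monitor.get_obs(); print(o["width"],o["grasp_force"],o["ft_force"],o["t"])
for a in (GYAW,GYAW+np.pi):
    for z in (150,60): print(a,solve_ik([GAP[0],GAP[1],z],down(a)))
```

```text
False [-0.36241282  0.90839533 -0.20078189] 22.9417
[-0.38450209  1.0100573   0.05992463]
0.4358778803198678 68.76023054122925 [-7.86729552 -1.13988033  8.13678224] [-0.15469782  0.81812228 -0.20761995] 23.7167
0.4306180245450564 70.06863713264465 [ 0.15775528 -0.2815159  -1.58278527] 24.5917
-0.0155 [ 0.52970734  0.43491562 -0.06027887  1.07560184  0.          2.11600366]
-0.0155 [ 0.52970734  0.50452458 -0.1706411   0.89563065  0.          2.11600366]
3.1260926535897933 [ 0.52970734  0.43491562 -0.06027887  1.07560184  0.         -1.02558899]
3.1260926535897933 [ 0.52970734  0.50452458 -0.1706411   0.89563065  0.         -1.02558899]
```

Run:
```python
from h import *
o=monitor.get_obs(); arm.servo_line(np.array(o["position"])+[-20,0,80],feed=150)
D=down(GYAW+np.pi); arm.movep([540,60,240],D)
arm.movep([GAP[0],GAP[1],110],D); arm.wait(0.3)
o=monitor.get_obs(); Rt=np.array(o["tool_rot"]); t=np.array(o["position"]); print(o["t"],o["width"],t,Rt.round(3).tolist())
c=wcap("w5"); W=cloud(c); r,g,b=c["color"].astype(int).transpose(2,0,1)
q=(W-t)@Rt; m=(g>r+30)&(b>r+30)&(abs(q[...,2])<25)&(np.hypot(q[...,0],q[...,1])<70); k=q[m]
print(m.sum(),"tool-frame rect",cv2.minAreaRect(k[:,:2].astype(np.float32)),np.percentile(k,[2,50,98],axis=0).round(1).tolist())
cs,cl=vision.capture("top"),vision.capture("side"); np.savez("t5.npz",**cs)
for n,cc in (("top",cs),("side",cl)):
    W=cloud(cc); r,g,b=cc["color"].astype(int).transpose(2,0,1); m=(g>r+25)&(b>r+25)&(W[...,2]>85)&(W[...,2]<140)&(np.hypot(W[...,0]-555,W[...,1]-325)<80)
    k=W[m]; print(n,len(k),cv2.minAreaRect(k[:,:2].astype(np.float32)),np.percentile(k[:,2],[5,50,95]).round(1))
save("v5",np.hstack([cv2.resize(c["color"],(400,300)),cv2.resize(cl["color"][40:240,90:357],(400,300))]))
```

```text
27.8583 0.43835083155987425 [556.0590954  324.46985366 110.7542922 ] [[-0.017, -1.0, 0.001], [-1.0, 0.017, 0.0], [-0.001, -0.001, -1.0]]
18528 tool-frame rect ((0.9442024230957031, -0.3202972412109375), (88.14881896972656, 64.37503051757812), 0.10129116475582123) [[-40.0, -24.1, -8.2], [10.6, -0.1, -6.9], [44.6, 23.7, -4.1]]
top 416 ((551.7288208007812, 298.628173828125), (53.26163101196289, 49.68092727661133), 21.085222244262695) [114.5 118.7 122.4]
side 403 ((555.5562133789062, 323.00006103515625), (88.1772689819336, 57.65763854980469), 85.05611419677734) [111.1 119.9 121.8]
```

View pics/v5.png

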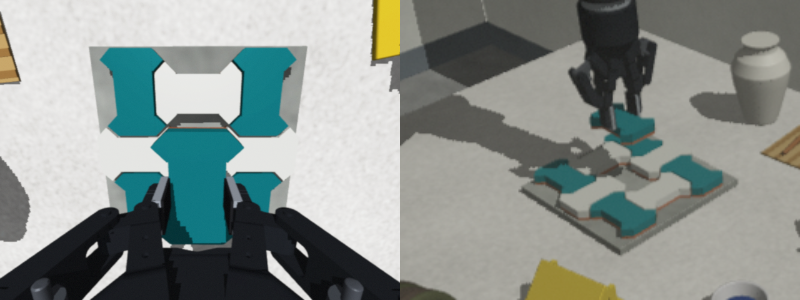

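The wrist view shows the tile held square above the gap with its long axis along the gap (centre about (197,185)). Far corners at (130,92) and (262,92) give a direct check of the gap relative to the held tile.

Run:
```python
from h import *
c=dict(np.load("w5.npz")); Wd=cloud(c); o=monitor.get_obs(); 
ps=[]; 
for i in range(10): ps.append(np.array(monitor.get_obs()["position"])); arm.wait(0.02)
ps=np.array(ps); print("pos mean",ps.mean(0).round(2),"sd",ps.std(0).round(2))
r,g,b=c["color"].astype(int).transpose(2,0,1); m=((g>r+30)&(b>r+30)&(abs(Wd[...,2]-28)<4)).astype(np.uint8)
k,l,s,ce=cv2.connectedComponentsWithStats(m); i=[j for j in np.argsort(-s[1:,4])[:2]+1]
K=c["K"]; d=np.column_stack([(ce[i]-[K[0,2],K[1,2]])/[K[0,0],K[1,1]],np.ones(2)])@c["R"]; og=-c["R"].T@c["t"]
P=og+d*((28-og[2])/d[:,2])[:,None]; print(ce[i].round(0),s[i,4],P.round(1),"spacing",np.hypot(*(P[0]-P[1])[:2]))
mid=P.mean(0)[:2]; a=GYAW; yv=np.array([-np.sin(a),np.cos(a)]); print("gap est", [ (mid+sg*65.66*yv).round(2).tolist() for sg in (1,-1)])
m=((g>r+30)&(b>r+30)&(Wd[...,2]>100)&(np.hypot(Wd[...,0]-555,Wd[...,1]-325)<70)); print("tile est",cv2.minAreaRect(Wd[m][:,:2].astype(np.float32)))
```

```text
pos mean [555.51 325.01 110.14] sd [0.07 0.08 0.08]
[[419. 144.]
 [213. 145.]] [10103 10004] [[489.1 256.7  28. ]
 [619.9 254.7  28. ]] spacing 130.8498809057873
gap est [[555.5, 321.38], [553.46, 190.08]]
tile est ((555.82568359375, 323.5270080566406), (88.14966583251953, 74.73432922363281), 88.9299545288086)
```

Run:
```python
from h import *
def onz(c,uv,z):
    K=c["K"]; d=np.column_stack([(uv-[K[0,2],K[1,2]])/[K[0,0],K[1,1]],np.ones(len(uv))])@c["R"]; o=-c["R"].T@c["t"]
    return o+d*((z-o[2])/d[:,2])[:,None]
for n in ("p1","p2","w5"):
    c=dict(np.load(n+".npz")); W=cloud(c); hsv=cv2.cvtColor(c["color"],cv2.COLOR_RGB2HSV).astype(int)
    hue=(abs(hsv[...,0]-90)<14)&(hsv[...,1]>90)
    m=hue&(W[...,2]>25)&(W[...,2]<33); k,l,s,ce=cv2.connectedComponentsWithStats(m.astype(np.uint8)); i=np.argsort(-s[1:,4])[:4]+1
    for j in i:
        if s[j,4]<800: continue
        r=cv2.minAreaRect(onz(c,np.argwhere(l==j)[:,::-1].astype(float),28)[:,:2].astype(np.float32)); print(n,s[j,4],np.round(r[0],1),np.round(r[1],1),round(r[2],1))
c=dict(np.load("w5.npz"));W=cloud(c);hsv=cv2.cvtColor(c["color"],cv2.COLOR_RGB2HSV).astype(int)
m=(abs(hsv[...,0]-90)<14)&(hsv[...,1]>90)&(W[...,2]>105)&(W[...,2]<130)
k,l,s,ce=cv2.connectedComponentsWithStats(m.astype(np.uint8)); j=np.argmax(s[1:,4])+1
P=onz(c,np.argwhere(l==j)[:,::-1].astype(float),118)[:,:2]; print("held",s[j,4],np.median(W[l==j][:,2]),cv2.minAreaRect(P.astype(np.float32)), P.min(0),P.max(0))
```

```text
p1 3275 [622.1 390.4] [86.9 61.3] 89.3
p1 3225 [490.5 392.4] [87.1 60.6] 88.6
p1 2474 [620.  259.1] [86.  60.2] 89.9
p1 2450 [488.7 261.5] [86.1 60.2] 89.3
p2 3268 [489.2 260.4] [87.1 60.6] 89.5
p2 3258 [619.7 258.2] [86.8 60.9] 89.9
p2 2492 [622.4 389.3] [87.9 60. ] 89.0
p2 2476 [491.4 391.7] [87.9 60.1] 89.6
w5 10027 [489.1 260.3] [86.5 61.3] 88.9
w5 9880 [619.8 258.2] [86.2 60.9] 89.2
w5 2575 [482.4 364.6] [40.5 64.4] 42.9
w5 2370 [631.2 361.6] [64.7 38.7] 47.9
held 18611 117.6456497404145 ((556.0573120117188, 322.177978515625), (88.64298248291016, 60.88161087036133), 89.09434509277344) [525.11870914 277.57694884] [585.98471811 366.8066512 ]
```

Relative and absolute estimates agree: TCP target about (555.5, 326.0). Inserting under force guard.

Run:
```python
from h import *
T=np.array([555.5,326.0]); D=down(GYAW+np.pi)
def pos(): 
    q=[]
    for _ in range(8): q.append(np.array(monitor.get_obs()["position"])); arm.wait(0.02)
    return np.mean(q,0)
arm.servo_line([*T,42],feed=80,orientation=D); arm.wait(0.2); e=pos()-[*T,42]; print("err",e.round(2))
cmd=np.array([*T,42])-e
h=arm.servo_line([cmd[0],cmd[1],27-e[2]],feed=15,force_limit=6); o=monitor.get_obs(); print(h,pos().round(2),o["ft_force"],o["moment"],o["width"],o["t"])
c=vision.capture("side"); w=wcap("w6"); save("v6",np.hstack([cv2.resize(w["color"],(400,300)),cv2.resize(c["color"][100:220,160:320],(400,300))]))
```

```text
err [0.32 0.19 0.54]
True [555.04 325.72  27.07] [ 0.07629679 -0.95870342  5.55926838] [ 0.03012459  0.00104139 -0.03623005] 0.43655708149006567 30.4417
```

View pics/v6.png

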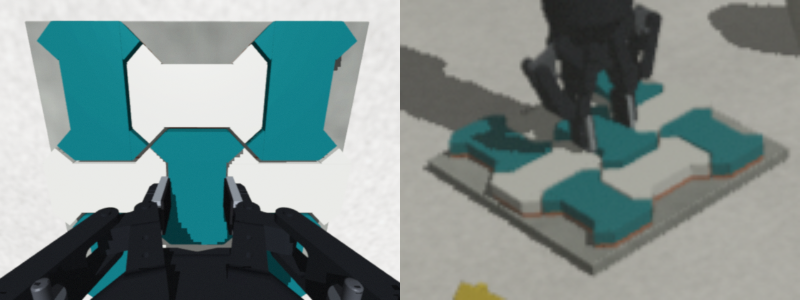

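The tile's lower half is inside the gap and square to the neighbours (tile end at (197,130)). The contact at TCP 27 is the fingertips reaching the neighbours' tops, so I release, lift and check.

Run:
```python
from h import *
o=monitor.get_obs(); arm.servo_line(np.array(o["position"])+[0,0,0.5],feed=10)
fingers.set_gripper(0.6); arm.wait(0.3); fingers.set_gripper(1.0)
o=monitor.get_obs(); arm.servo_line(np.array(o["position"])+[0,0,100],feed=120); arm.wait(0.3)
w=wcap("w7"); W=cloud(w); hsv=cv2.cvtColor(w["color"],cv2.COLOR_RGB2HSV).astype(int)
hue=(abs(hsv[...,0]-90)<14)&(hsv[...,1]>90)
def tops(m): k=W[m]; A=np.c_[k[:,:2]-[555.5,325.4],np.ones(len(k))]; return np.linalg.lstsq(A,k[:,2],rcond=None)[0].round(3),len(k)
d=W[...,:2]-[555.5,325.4]; m=hue&(abs(d[...,0])<17)&(abs(d[...,1])<38)
print("tile top plane",tops(m)); 
for sx in (-1,1): print("corner",np.nanmedian(W[hue&(abs(d[...,0]-sx*65)<15)&(abs(d[...,1]+65)<30)][:,2]))
wh=(hsv[...,1]<40)&(hsv[...,2]>150); print("far side tile",np.nanmedian(W[wh&(abs(d[...,0])<15)&(abs(d[...,1]+65)<15)][:,2]))
print("t",monitor.get_obs()["t"])
save("v7",w["color"])
```

```text
tile top plane (array([ 0.191, -0.073, 30.049]), 4546)
corner 26.840817815864874
corner 27.01976587433892
far side tile 26.91458874287704
t 33.3833
```

View pics/v7.png

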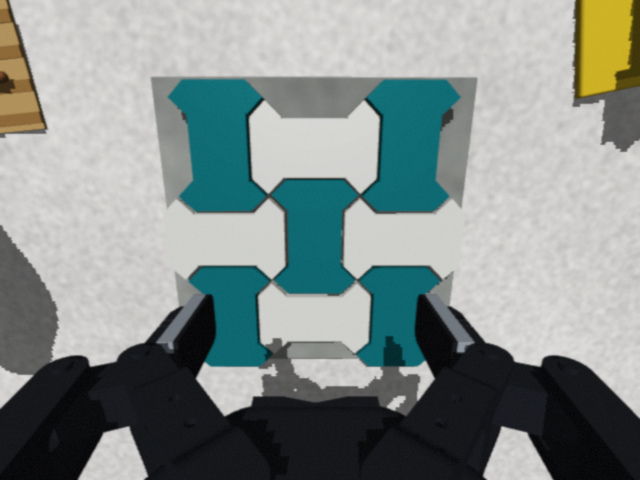

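The tile is in place, but one side stands high: slope 0.19, the left (+x) edge is up about 5 mm. I push that side down gently with shut fingers.

```bash
cat >> h.py <<'E'
def check(n):
    w=wcap(n); W=cloud(w); hsv=cv2.cvtColor(w["color"],cv2.COLOR_RGB2HSV).astype(int)
    hue=(abs(hsv[...,0]-90)<14)&(hsv[...,1]>90); d=W[...,:2]-[555.5,325.4]
    k=W[hue&(abs(d[...,0])<17)&(abs(d[...,1])<38)]; A=np.c_[k[:,:2]-[555.5,325.4],np.ones(len(k))]
    print("tile plane",np.linalg.lstsq(A,k[:,2],rcond=None)[0].round(3),"corner z",[np.nanmedian(W[hue&(abs(d[...,0]-s*65)<15)&(abs(d[...,1]+65)<30)][:,2]).round(2) for s in (-1,1)],"t",monitor.get_obs()["t"])
    return w
E
python3 - <<'E'
from h import *
D=down(GYAW+np.pi); fingers.set_gripper(0.0,20)
for dx in (6,2):
    arm.servo_line([555.5+dx,325.4,45],feed=100,orientation=D)
    h=arm.servo_line([555.5+dx,325.4,27.5],feed=15,force_limit=15); o=monitor.get_obs(); print(dx,h,np.round(o["position"],2),o["ft_force"].round(1))
arm.servo_line([555.5,325.4,45],feed=60); arm.servo_line([555.5,325.4,127],feed=120); arm.wait(0.3)
w=check("w8"); save("v8",w["color"][150:330,200:440].repeat(3,0).repeat(3,1))
E
```

```text
6 False [561.39 325.35  28.13] [-2.4 -0.9  4.5]
2 False [557.38 325.34  28.08] [-2.2 -1.5  6.3]
tile plane [ 0.09  -0.093 30.92 ] corner z [np.float64(26.87), np.float64(26.99)] t 39.7167
```

View pics/v8.png

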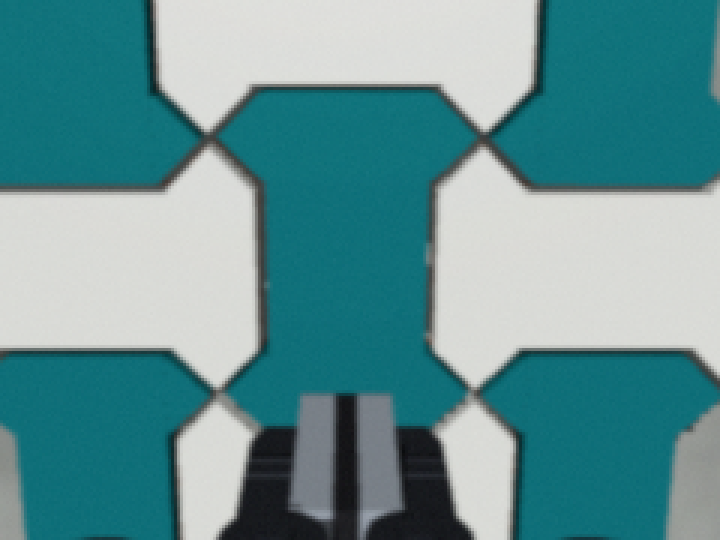

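The picture shows an even joint all round. The plane fit may be polluted by finger pixels, so I re-fit robustly on the saved frames.

Run:
```python
from h import *
for n in ("w7","w8"):
    w=dict(np.load(n+".npz")); W=cloud(w); hsv=cv2.cvtColor(w["color"],cv2.COLOR_RGB2HSV).astype(int)
    hue=((abs(hsv[...,0]-90)<14)&(hsv[...,1]>90)); hue=cv2.erode(hue.astype(np.uint8),np.ones((5,5)))>0
    hue[385-0 if n=="w7" else 278:]=False
    d=W[...,:2]-[555.5,325.4]
    for nm,(cx,cy) in {"tile":(0,0),"corner-":(-65.5,-66),"corner+":(65.5,-66)}.items():
        k=W[hue&(abs(d[...,0]-cx)<25)&(abs(d[...,1]-cy)<42)]
        for _ in range(3):
            A=np.c_[k[:,:2]-k[:,:2].mean(0),np.ones(len(k))]; s=np.linalg.lstsq(A,k[:,2],rcond=None)[0]; r=k[:,2]-A@s; k=k[abs(r)<max(2*r.std(),.3)]
        print(n,nm,len(k),s.round(3),"res",r.std().round(2))
    m=hue&(abs(d[...,0])<36)&(abs(d[...,1])<46); k,l,st,_=cv2.connectedComponentsWithStats(m.astype(np.uint8)); j=np.argmax(st[1:,4])+1
    P=W[l==j]; print("  rect",cv2.minAreaRect(P[:,:2].astype(np.float32)),"z pct",np.percentile(P[:,2],[2,50,98]).round(1))
```

```text
w7 tile 5405 [ 2.0000e-03 -1.0000e-03  2.6889e+01] res 0.53
w7 corner- 6907 [ 1.0000e-03 -1.0000e-03  2.6835e+01] res 0.57
w7 corner+ 6878 [ 1.0000e-03 -1.0000e-03  2.7004e+01] res 0.58
  rect ((555.1422729492188, 324.38037109375), (85.59919738769531, 56.730628967285156), 88.83856964111328) z pct [25.5 26.9 28.2]
w8 tile 4601 [ 1.0000e-03 -1.0000e-03  2.6907e+01] res 0.52
w8 corner- 6952 [ 2.0000e-03 -0.0000e+00  2.6837e+01] res 0.57
w8 corner+ 6866 [-1.000e-03 -1.000e-03  2.698e+01] res 0.56
  rect ((554.8284301757812, 318.20391845703125), (73.71765899658203, 56.424007415771484), 89.10494995117188) z pct [25.6 26.9 28.3]
```

The tile is level and flush (26.9 mm, the same as its neighbours as the camera reads them), and centred. The arm is clear, so I hand in.

```bash
python3 -c "
from h import *
print(order.finish_job(), monitor.get_obs()['t'])"
```

```text
the job is handed in; nothing more can be done
the job is handed in; nothing more can be done
```

The turquoise tile was propped on the painting rest, let go, taken again by its waist and fitted into the panel gap; the last camera check showed it level and flush with its neighbours, and I handed the job in at about 40 s without seeing a verdict.

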